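Pack the offcut and stack the parts trays

ROBOT

A 6-joint arm with a two-finger parallel gripper is mounted at the origin on a cart in front of the work surface, level with it; the furniture and walls round the work are solid. World frame = base frame: x ahead of the robot, y to its left, z up, the work surface at z = 0. Lengths are in mm, angles in rad, forces in N, time in s.
With the tool pointing down it reaches from about 350 to 975 mm from the base axis. Payload 7.1 kg.
Tool frame: the origin (TCP) lies midway between the tips of the shut fingers; the grasp point (between the pads) lies 19 mm behind it (ctrl.grip_point_offset is the distance from the TCP to the grasp point, in mm); z points along the fingers, y is the line along which they close (so a half turn about z gives the same grasp; the last joint's range is limited). The gripper opens to 88 mm and grips with 3 to 60 N. Pads are 20 mm wide; open, the fingers measure 115 mm over their backs; the gripper's body (75 mm by 178 mm) begins 61 mm behind the grasp point.
Start: joints at [-1.181, 0.423, 1.63, -0, 1.089, -0.019], TCP at [248.458, -573.475, 222.675] pointing down, gripper open.
Joint ranges: [-3, 3], [-0.9, 2.11], [0.09, 2.58], [-1.31, 4.45], [0.11, 2.69], [-2.54, 2.54]. Speed limits (rad/s): [2.39, 2.39, 3.01, 3.14, 3.14, 3.14].

INTERFACE

Orientations are given as a rotation vector (axis times angle).
In Python, from workcell import get_obs, optics, close_job, spotter, ctrl gives the robot as it stands. The module is installed in compiled form; this text tells all that it offers.
- The arm moves only by the tool move_arm, never from a script. Its argument "rows" is a list of rows, each a list of 5 numbers: the shift along the tool's x, y, z in cm, then the turn about the tool's z in degrees, then the opening in per cent of the stroke, from 0 (shut) to 100 (fully open). A call has 1 to 10 rows; each row shifts and turns the commanded pose from where the row before left it, along the tool's axes as they then stand; what a row does not reach is not made up. A row lasts 1/8 s, in which the tool goes at most 62.5 mm and 10.7 degrees, less where a joint would pass 70% of its speed; a pose out of reach is approached as far as the arm can. A call with a gripper value outside its range is refused whole. The fingers move at their own pace and stop on an object; the grip force is fixed at half the most. Time passes only in rows, so rows that do not move let the fingers close. It gives the time, the measured TCP pose, the force, the opening and the grip force at its end, in the units of the state.
- get_obs(): the state, without advancing time (a new reading comes with each control period).
- optics.get_image(name): name is "side" or "top"; returns the picture (400x640x3 uint8, blue, green, red); there is no depth.
- optics.calibration(name): a dict with "camera_matrix" (3x3 intrinsics, pixels), "xyz" and "orientation" of the camera in the world. Camera axes: x right, y down, z forward; pixel columns grow to the right and rows downward; lengths in mm; the calibration is good to about 2 mm. A picture is of the moment at which its call begins. calibration takes no time and is no camera call.
- close_job(): hands the job in; it is judged then, once.
Trained networks look in the newest picture that a camera, given by its name, has taken for a name from the list of things; names that differ only in an ending like _2 or _b are one class to them, and where a whole thing is asked for, a point or a joint stands for the part that bears it (a point fixed in the world has none). Each returns a list of dicts, best first, with "conf" (0 to 1); they miss things now and then, are a little off and sometimes report something else, mostly with a low value. They report only what shows in the picture. A call takes as long as a camera call. They do not tell look-alikes from the thing itself.
- spotter.find_in(camera, label): "point" ([column, row] in pixels, amid what is visible of it).
- spotter.regions_of(camera, label): "region" (400x640 bool, what is visible of it) and "point" ([column, row] in pixels, amid what is visible of it).
The state is a dict: "t": time; "qpos": joint angles; "qvel": joint speeds; "joint_torque": joint torques, N m; "ee_pos": TCP position; "orientation": TCP orientation; "ft_force": force on the tool from outside, world axes, zero at the start; "moment": the same for the moment, N m; "width": finger opening in mm; "grasp_force": force on a finger pad.
Only numpy, scipy, OpenCV 4.12 (cv2) and the standard library are available. Lean on these libraries where they do the work, as an engineer would, in place of code of your own. Each camera call takes 0.05 s, during which the arm holds its last target. There are 200 camera calls.

TASK

Put the steel offcut away: lay it flat on the floor of the blue tray, then take the orange tray off its sloping stand and stack it on the blue one, so that all four corner pins drop into the blue tray's corner posts and it sits fully home and level. Leave the blue tray about where it stands, and do not disturb the black tape roll or the red screwdriver.

Things in the scene. Friction and masses are not known exactly. Their poses are not given: they have to be found in the camera images.
- base_tray: Blue open tray, 130 (its x) x 190 mm (y), 0.9 kg, loose. Origin: centre of the underside of its floor, 14 mm above the bench (it stands on pins). Floor 3 mm thick, walls 23 mm high. At each corner (x +-55, y +-85 mm) a 20 mm square-tube post, top 58 mm above the origin, open at the top: a 14 mm square socket.
- top_tray: Orange tray, same plan, walls and posts, about 0.4 kg, on the sloping stand; x points up the slope, z square to it. Origin: centre of the underside of its floor. Under each corner post (x +-55, y +-85 mm) a steel pin 14 mm long, 10 mm thick, tapering to 6 mm. Fully stacked, its origin is 58 mm above the blue tray's origin; either way round will do.
- handle (a point): Centre of the orange tray's black handle bar, 48 mm above the tray's origin, turned with the tray. Flat-sided: 10 mm thick along the tray's x, 100 mm long along y, 16 mm deep along z, held by a 10 mm upright at each end; free underneath, fingers fit on both sides.
- offcut: Bright steel offcut bar, 20 mm (x) by 85 mm (y) by 12 mm high, lying on the bench. Origin: centre of its underside.
- tape_roll: Black roll of insulating tape, 62 mm across, 19 mm high, lying flat on the bench; bystander. Origin: centre of its underside.
- red_driver: Red-handled screwdriver, 210 mm long (its y), 27 mm thick, lying on the bench; bystander. Origin: centre of its underside.
- rack: Plywood stand, fixed, 224 mm wide, its board sloping 25 degrees up along its x. Origin: centre of its foot on the bench. A wooden ledge along the low edge stands 24 mm off the board and holds the orange tray, which comes off square to the slope.
There are look-alikes about, which are no part of the job. There is more than one size of the offcut; the one meant has the size given above.

How it is judged:
By the outcome, as a careful person would: the job done as asked, in the order asked, and still so for the second after the job is handed in, with the robot touching nothing.
It also fails if it takes over 61 s, if anything falls off the work surface, if the arm or the gripper's body presses on something with over 40 N, if the wrist force passes 120 N, or if a joint passes its speed limit or range.

## Working session

There is one attempt and no reset: what is moved stays moved. The work goes in short steps, Python scripts to look and compute and a tool call to move; the robot and the scene stay as the last step left them, time stands still between calls to the robot, and variables do not carry over. Pictures are saved under pics/ and viewed, at most 10 in all, crops included, and the job is handed in when it is done.

Besides the shell and the picture viewer there is one more tool, called after "Emit:" as name(argument=value, ...), one argument or row to a line, values as JSON. move_arm: Moves the arm, as the interface text tells. Its arguments: {"type":"object","properties":{"rows":{"type":"array","items":{"type":"array","items":{"type":"number"}}}},"required":["rows"]}

```bash
mkdir -p pics; cat > h.py <<'E'
import numpy as np, cv2
from scipy.spatial.transform import Rotation as R
from workcell import get_obs, optics, close_job, spotter, ctrl
def cal(n):
    c=optics.calibration(n); K=np.array(c["camera_matrix"]); o=np.array(c["orientation"])
    Rm=R.from_rotvec(o).as_matrix() if o.size==3 else o.reshape(3,3)
    return K,Rm,np.array(c["xyz"])
def ray(n,p,z):
    K,Rm,t=cal(n); d=Rm@np.linalg.solve(K,[p[0],p[1],1]); return t+d*(z-t[2])/d[2]
def proj(n,X):
    K,Rm,t=cal(n); c=(np.atleast_2d(X)-t)@Rm; q=c@K.T; return q[:,:2]/q[:,2:]
E
python3 - <<'E'
from h import *
for n in("side","top"):
    im=optics.get_image(n); cv2.imwrite(f"pics/{n}0.png",im); print(n,optics.calibration(n))
    for l in("base_tray","top_tray","handle","offcut","tape_roll","red_driver","rack"):
        print(l,[(np.round(d["point"]).tolist(),round(d["conf"],2),ray(n,d["point"],0).round()[:2].tolist()) for d in spotter.find_in(n,l)])
print(get_obs())
E
```

```text
side {'camera_matrix': array([[487.10915617,   0.        , 318.61589031],
       [  0.        , 487.10915617, 198.83542891],
       [  0.        ,   0.        ,   1.        ]]), 'xyz': array([-70.00282123, 830.23988168, 601.51559356]), 'orientation': array([-0.73288941,  2.30319847, -1.49268016])}
base_tray [([210.0, 265.0], 0.62, [655.0, 183.0])]
top_tray [([334.0, 184.0], 0.98, [690.0, -392.0]), ([381.0, 192.0], 0.25, [538.0, -424.0])]
handle [([333.0, 190.0], 0.83, [662.0, -347.0])]
offcut [([378.0, 267.0], 0.57, [342.0, -38.0]), ([329.0, 260.0], 0.53, [447.0, 5.0]), ([309.0, 284.0], 0.46, [429.0, 110.0])]
tape_roll [([382.0, 193.0], 0.71, [533.0, -420.0])]
red_driver [([268.0, 223.0], 0.75, [680.0, -55.0]), ([326.0, 261.0], 0.58, [451.0, 10.0])]
rack [([310.0, 214.0], 0.73, [624.0, -168.0])]
top {'camera_matrix': array([[510.02136985,   0.        , 319.10047692],
       [  0.        , 510.02136985, 198.1217572 ],
       [  0.        ,   0.        ,   1.        ]]), 'xyz': array([ 372.25549631,  -84.2010679 , 1596.66686723]), 'orientation': array([-2.15110429,  2.1853155 , -0.1105
[... 408 characters left out ...]
.0], 0.71, [639.0, -126.0])]
{'t': 0.8, 'qpos': array([-1.18101578e+00,  4.23085373e-01,  1.62988215e+00,  1.29334113e-05,
        1.08859655e+00, -1.89905779e-02]), 'qvel': array([ 0.00084783,  0.00112778, -0.00028122, -0.00162883,  0.00159397,
        0.00039831]), 'joint_torque': array([ 1.30785957e-03, -5.44501162e+01, -2.74038005e+01,  6.43909327e-02,
        1.65283814e-02, -2.62470741e-05]), 'ee_pos': array([ 248.45737477, -573.48949402,  222.69122874]), 'orientation': array([3.07617963e+00, 6.37620581e-01, 2.59676954e-05]), 'ft_force': array([0.66887873, 0.33516379, 1.09801331]), 'moment': array([ 0.03942442, -0.00651383,  0.02344138]), 'grasp_force': 0.0, 'width': 88.10674047612082}
```

View pics/top0.png

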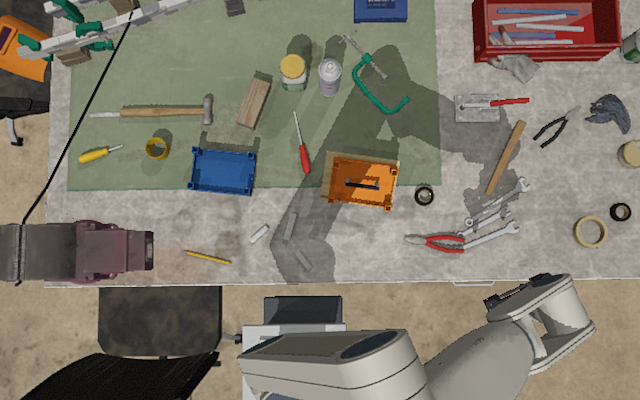

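View pics/side0.png

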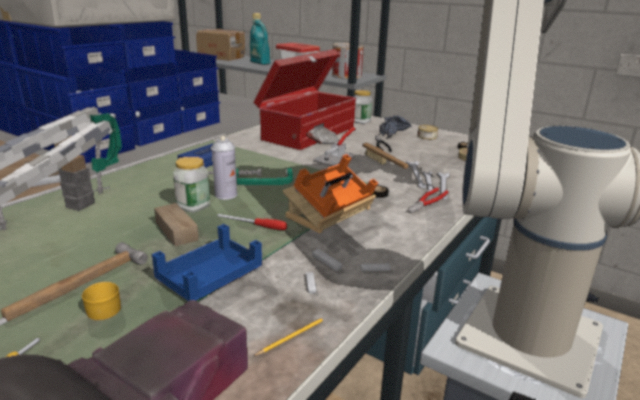

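```bash
cat >> h.py <<'E'
from scipy.optimize import minimize
S=4
def box(c,s): 
    c=np.array(c,float); s=np.array(s,float)/2
    return np.array([c+s*[i,j,k] for i in(-1,1) for j in(-1,1) for k in(-1,1)])
def tray(top):
    B=[box((0,0,1.5),(130,190,3))]
    for s in(-1,1):
        B+=[box((s*63.5,0,11.5),(3,190,23)),box((0,s*93.5,11.5),(130,3,23))]
        for u in(-1,1):
            B+=[box((s*55,u*85,29),(20,20,58)),box((s*55,u*85,-7),(8,8,14))]
    if top: B+=[box((0,0,48),(10,100,16))]
    return B
def render(n,B,T,Rm,roi):
    x0,y0,x1,y1=roi; m=np.zeros(((y1-y0)*S,(x1-x0)*S),np.uint8)
    for b in B:
        p=(proj(n,b@Rm.T+T)-[x0,y0]+.5)*S-.5
        cv2.fillConvexPoly(m,cv2.convexHull(np.round(p*16).astype(np.int32)),255,shift=4)
    return cv2.resize(m,(x1-x0,y1-y0),interpolation=cv2.INTER_AREA)/255.
def fit(B,views,pose,x0,step):
    def f(x):
        T,Rm=pose(x); e=0
        for n,m,roi in views:
            x_0,y_0,x1,y1=roi; e+=np.abs(render(n,B,T,Rm,roi)-m[y_0:y1,x_0:x1]).sum()/m[y_0:y1,x_0:x1].sum()
        return e
    x=np.array(x0,float)
    for k in(1,.3):
        sim=np.vstack([x]+[x+k*np.eye(len(x))[i]*step[i] for i in range(len(x))])
        r=minimize(f,x,method="Nelder-Mead",options=dict(initial_simplex=sim,xatol=.02,fatol=1e-4)); x=r.x
    return x,r.fun
def rz(a): return R.from_euler("z",a,degrees=True).as_matrix()
def ry(a): return R.from_euler("y",a,degrees=True).as_matrix()
def hue(im,lo,hi,s=110,v=40):
    h=cv2.cvtColor(im,cv2.COLOR_BGR2HSV); return cv2.inRange(h,(lo,s,v),(hi,255,255))/255.
def roi_of(n,c,r):
    p=proj(n,c)[0]; return [int(max(p[0]-r,0)),int(max(p[1]-r,0)),int(min(p[0]+r,640)),int(min(p[1]+r,400))]
E
python3 - <<'E'
from h import *
I={n:cv2.imread(f"pics/{n}0.png") for n in("top","side")}
c=cv2.resize(I["top"][130:280,180:410],None,fx=3.4,fy=3.4,interpolation=cv2.INTER_CUBIC); cv2.imwrite("pics/crop1.png",c)
V=[(n,hue(I[n],100,125),roi_of(n,[620,208,35],r)) for n,r in(("top",45),("side",75))]
for v in (V[:1],V[1:],V):
    for y0 in (80,100): print("blue",fit(tray(0),v,lambda x:(np.array([x[0],x[1],14]),rz(x[2])),[620,208,y0],[15,15,8]))
V=[(n,hue(I[n],4,16,150,60),roi_of(n,[560,-207,90],r)) for n,r in(("top",50),("side",60))]
for n,m,r in V: print(n,r,m[r[1]:r[3],r[0]:r[2]].sum())
for y0 in (80,110,-80): print("or",fit(tray(1),V,lambda x:(x[:3],rz(x[3])@ry(-25)),[560,-207,80,y0],[15,15,15,10]))
for n in("top","side"):
    spotter_im=optics.get_image(n)
    for d in spotter.regions_of(n,"offcut"):
        m=d["region"].astype(np.uint8); q=np.argwhere(m)[:,::-1]
        g=np.array([ray(n,p,10)[:2] for p in q],np.float32); r=cv2.minAreaRect(g); print(n,np.round(d["point"]),len(q),np.round(r[0]),np.round(r[1]),round(r[2]))
E
```

```text
blue (array([622.2095676 , 214.78591197,  -6.79992911]), np.float64(0.0556026184058529))Traceback (most recent call last):
  File "<stdin>", line 6, in <module>
  File "h.py", line 40, in fit
    r=minimize(f,x,method="Nelder-Mead",options=dict(initial_simplex=sim,xatol=.02,fatol=1e-4)); x=r.x
    res = _minimize_neldermead(fun, x0, args, callback, bounds=bounds,
                               **options)
    fxc = func(xc)
    fx = function(np.copy(x), *(wrapper_args + args))
  File "h.py", line 35, in f
    x_0,y_0,x1,y1=roi; e+=np.abs(render(n,B,T,Rm,roi)-m[y_0:y1,x_0:x1]).sum()/m[y_0:y1,x_0:x1].sum()
                                 ~~~~~~^^^^^^^^^^^^^^
  File "h.py", line 28, in render
    p=(proj(n,b@Rm.T+T)-[x0,y0]+.5)*S-.5
       ~~~~^^^^^^^^^^^^
  File "h.py", line 11, in proj
    K,Rm,t=cal(n); c=(np.atleast_2d(X)-t)@Rm; q=c@K.T; return q[:,:2]/q[:,2:]
           ~~~^^^
  File "h.py", line 5, in cal
    c=optics.calibration(n); K=np.array(c["camera_matrix"]); o=np.array(c["orientation"])
ValueError: time passes only in moves, steps and waits
```

View pics/crop1.png

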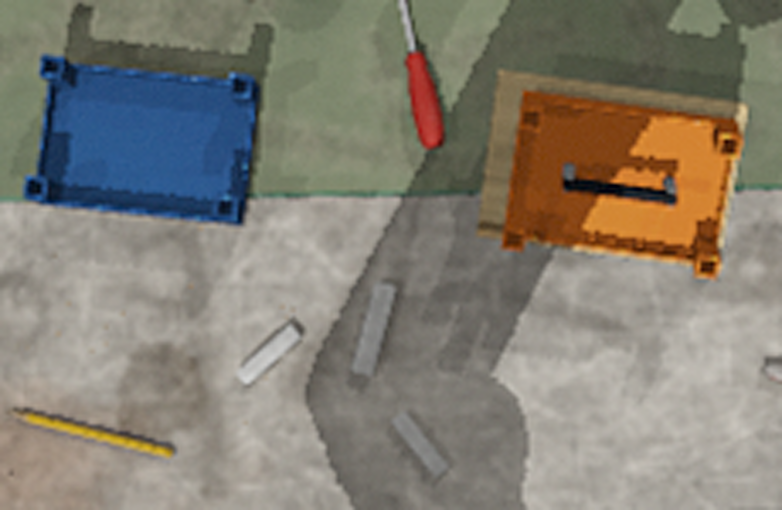

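Bars in top picture: A (259,234), B (290,227), C (304,260); measuring them against 20×85 mm, with the calibration cached.

```bash
sed -i 's/^def cal(n):/import functools\n@functools.lru_cache\ndef cal(n):/' h.py
python3 - <<'E'
from h import *
I={n:cv2.imread(f"pics/{n}0.png") for n in("top","side")}
V=[(n,hue(I[n],100,125),roi_of(n,[620,212,35],r)) for n,r in(("top",45),("side",62))]
for v in (V[:1],V[1:],V):
    print("blue",fit(tray(0),v,lambda x:(np.array([x[0],x[1],14]),rz(x[2])),[620,212,-6],[15,15,8]))
V=[(n,hue(I[n],4,16,150,60),roi_of(n,[560,-207,90],r)) for n,r in(("top",50),("side",60))]
for y0 in (-7,173): print("or",fit(tray(1),V,lambda x:(x[:3],rz(x[3])@ry(-25)),[560,-207,80,y0],[15,15,15,10]))
for n in("top","side"):
    optics.get_image(n)
    for d in spotter.regions_of(n,"offcut"):
        m=d["region"].astype(np.uint8); q=np.argwhere(m)[:,::-1]
        g=np.array([ray(n,p,10)[:2] for p in q],np.float32); r=cv2.minAreaRect(g); print(n,np.round(d["point"]),len(q),np.round(r[0]),np.round(r[1]),round(r[2]))
cv2.imwrite("pics/crop2.png",cv2.resize(I["top"][205:285,240:330],None,fx=7,fy=7,interpolation=cv2.INTER_CUBIC))
E
```

```text
blue (array([622.14604649, 214.20420246,  -6.88903848]), np.float64(0.05582157391258389))
blue (array([620.76442353, 214.83841644,  -6.04416788]), np.float64(0.07225728631939184))
blue (array([621.96816284, 214.48304156,  -6.46049386]), np.float64(0.13078137455214223))
or (array([ 581.1110642 , -213.01831934,   63.50590593,   -8.50694279]), np.float64(0.2883192790574718))
or (array([ 568.85744812, -212.28034556,   56.98343976,  169.92736152]), np.float64(1.0073539684285922))
top [291. 224.] 126 [447.   9.] [17. 78.] 75
side [310. 283.] 167 [423. 115.] [17. 79.] 40
side [378. 269.] 187 [342. -21.] [63. 29.] 37
side [328. 258.] 281 [446.  14.] [33. 97.] 70
```

View pics/crop2.png

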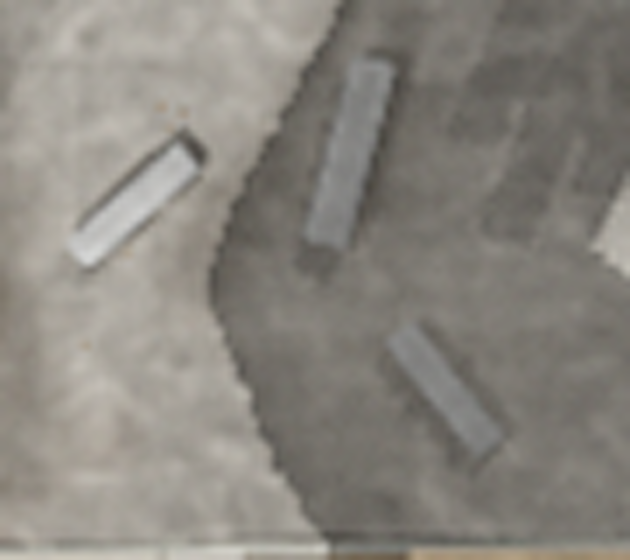

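B (crop 349,152 → top picture ≈ (290,227)) measures about 86×20 mm, so it is the offcut. A is about 70 mm and C about 64 mm long, both too short, so they are the look-alikes. The middle bar in the crop is confirmed as B.

```bash
cat >> h.py <<'E'
def tool(): 
    o=get_obs(); M=R.from_rotvec(o["orientation"]).as_matrix(); return np.array(o["ee_pos"]),M,np.degrees(np.arctan2(M[1,0],M[0,0]))
def go(target,head):
    """world target of TCP, heading of tool x -> shift in cm in tool axes before / after the turn"""
    p,M,h=tool(); t=-((head-h+180)%360-180)   # tool z down
    d=np.array(target)-p; M2=M@rz(t)
    print("heading",round(h,1),"turn",round(t,1),"before turn",(M.T@d/10).round(2),"after turn",(M2.T@d/10).round(2))
E
python3 - <<'E'
from h import *
f=lambda u,v:ray("top",[240+(u+.5)/7-.5,205+(v+.5)/7-.5],12)
a,b=f(374,58),f(327,247); print(a,b,np.linalg.norm(a-b)); h=np.degrees(np.arctan2(*(a-b)[1::-1])); c=(a+b)/2; print(c,h)
go([c[0],c[1],90],h)
E
```

```text
[490.73996786  -2.15964854  12.        ] [407.24037634  19.5143692   12.        ] 86.26670753519448
[448.9901721    8.67736033  12.        ] -14.551155107188354
heading 23.4 turn 38.0 before turn [ 41.54 -45.45  13.27] after turn [  4.79 -61.39  13.27]
```

Emit:
move_arm(
  rows=[
    [0,0,0,9.5,50],
    [0,0,0,9.5,50],
    [0,0,0,9.5,50],
    [0,0,0,9.5,50],
    [0.8,-6,0,0,50],
    [0.8,-6,0,0,50],
    [0.8,-6,0,0,50],
    [0.8,-6,0,0,50],
    [0.8,-6,0,0,50],
    [0.8,-6,0,0,50],
  ],
)

```text
t: 2.25
ee_pos: [386.1, -235.5, 223.0]
orientation: [3.116, -0.399, 0.001]
ft_force: [1.5, 0.5, -0.2]
width: 43.6
grasp_force: 0.0
```

Emit:
move_arm(
  rows=[
    [0,-6,2,0,50],
    [0,-6,3,0,50],
    [0,-6,4,0,50],
    [0,-6,4,0,50],
    [0,-1,0,0,50],
    [0,0,0,0,50],
  ],
)

```text
t: 3.0
ee_pos: [443.6, -15.0, 105.9]
orientation: [3.116, -0.396, 0.0]
ft_force: [0.4, -0.2, 0.0]
width: 43.9
grasp_force: 0.0
```

```bash
python3 - <<'E'
from h import *
go([449,8.7,3],-14.55); print(tool(),get_obs()["t"])
im=optics.get_image("side"); cv2.imwrite("pics/s2.png",cv2.resize(im[180:330,220:440],None,fx=3.5,fy=3.5,interpolation=cv2.INTER_CUBIC))
# overlay reference: projected bar corners
b=box((0,0,6),(85,20,12))@rz(-14.55).T+[449,8.7,0]; print((proj("side",b)-[220,180])*3.5)
im=optics.get_image("top"); cv2.imwrite("pics/t2.png",im)
E
```

```text
heading -14.5 turn 0.1 before turn [-0.07 -2.44 10.29] after turn [-0.07 -2.44 10.29]
(array([443.58284422, -15.04744177, 105.89771714]), array([[ 9.68260031e-01, -2.49944929e-01,  2.09771814e-04],
       [-2.49944903e-01, -9.68260050e-01, -1.46015507e-04],
       [ 2.39609503e-04,  8.89495838e-05, -9.99999967e-01]]), np.float64(-14.474252253007126)) 3.0
[[431.49747289 305.01699411]
 [432.34539304 289.26926008]
 [409.05315326 315.59300387]
 [409.80818089 299.71915174]
 [345.78955381 252.51795702]
 [346.2282772  237.32667471]
 [323.56841812 262.01640143]
 [323.91557006 246.70651055]]
```

View pics/s2.png

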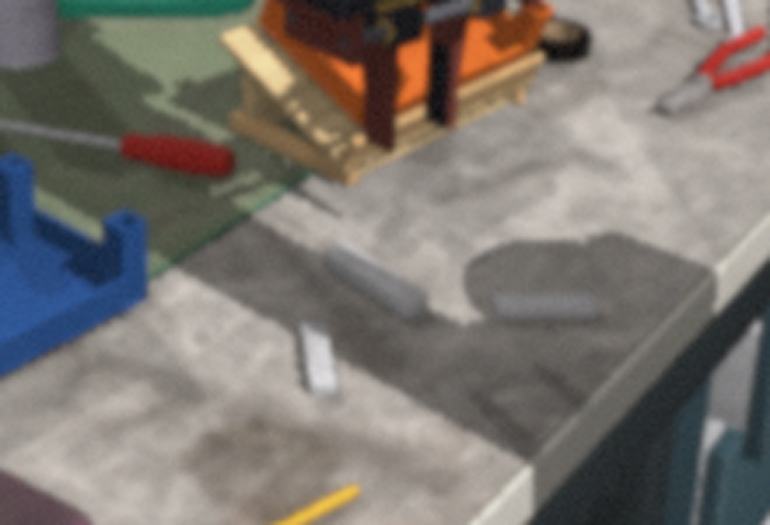

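The enlarged side view shows bar B from (325,250) to (430,308), which matches the projected model. The fingers are above and beside it. I'll go down and grip.

Emit:
move_arm(
  rows=[
    [0,-2.4,4,0,50],
    [0,0,4,0,50],
    [0,0,1.5,0,50],
    [0,0,0.8,0,50],
    [0,0,0,0,0],
    [0,0,0,0,0],
    [0,0,0,0,0],
    [0,0,0,0,0],
  ],
)

```text
t: 4.1
ee_pos: [450.0, 7.9, 3.5]
orientation: [-3.116, 0.398, -0.003]
ft_force: [-1.5, -0.4, 7.7]
width: 20.0
grasp_force: 30.0
```

Emit:
move_arm(
  rows=[
    [0,0,-5,0,0],
    [0,0,-6,0,0],
    [0,0,0,-8,0],
  ],
)

```text
t: 4.47
ee_pos: [452.3, 7.9, 116.8]
orientation: [-3.136, 0.175, -0.014]
ft_force: [0.9, 0.0, -0.5]
width: 19.6
grasp_force: 30.0
```

```bash
python3 - <<'E'
from h import *
go([622,214.5,115],-6.5); print(get_obs()["width"])
E
```

```text
heading -6.4 turn 0.1 before turn [ 14.57 -22.42   0.33] after turn [ 14.53 -22.44   0.33]
19.57828697110245
```

Emit:
move_arm(
  rows=[
    [3,-5,0,0,0],
    [4,-6,0,0,0],
    [4,-6,0,0,0],
    [3.5,-5.4,0,0,0],
    [0,0,4,0,0],
    [0,0,3,0,0],
    [0,0,0,0,0],
  ],
)

```text
t: 5.35
ee_pos: [603.0, 197.3, 40.3]
orientation: [3.135, -0.179, -0.008]
ft_force: [-0.2, 0.2, -0.3]
width: 19.7
grasp_force: 30.0
```

```bash
python3 - <<'E'
from h import *
go([622,214.5,21],-6.5)
im=optics.get_image("side"); cv2.imwrite("pics/s3.png",cv2.resize(im[190:330,110:310],None,fx=3.5,fy=3.5,interpolation=cv2.INTER_CUBIC))
E
```

```text
heading -6.6 turn -0.1 before turn [ 1.7  -1.93  1.92] after turn [ 1.7  -1.93  1.92]
```

View pics/s3.png

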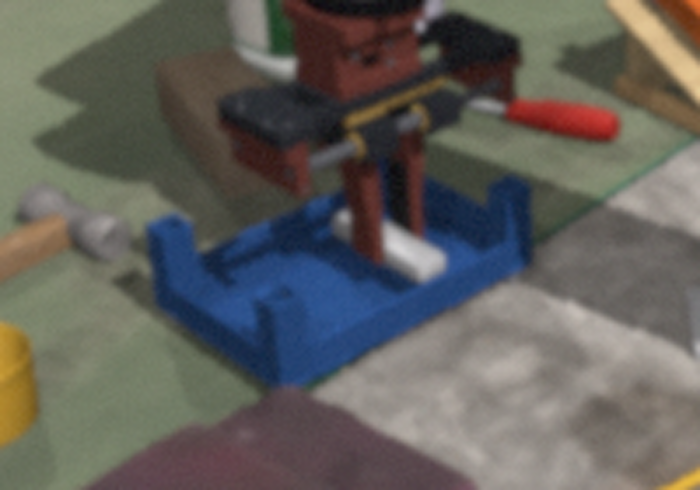

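The bar hangs just above the floor at crop (390,245), a little short of the tray's centre. I'll correct that, lower it and release.

Emit:
move_arm(
  rows=[
    [1.7,-1.9,0,0,0],
    [0,0,0,0,0],
    [0,0,1,0,0],
    [0,0,0.7,0,0],
    [0,0,0.2,0,0],
    [0,0,0,0,0],
  ],
)

```text
t: 6.15
ee_pos: [624.1, 214.4, 23.3]
orientation: [3.136, -0.18, -0.001]
ft_force: [0.6, 0.6, -0.9]
width: 19.4
grasp_force: 30.0
```

Emit:
move_arm(
  rows=[
    [0,0,0.2,0,0],
    [0,0,0.1,0,0],
    [0,0,0,0,0],
  ],
)

```text
t: 6.52
ee_pos: [624.4, 214.7, 20.6]
orientation: [3.136, -0.18, 0.0]
ft_force: [-0.1, 0.4, -1.4]
width: 19.6
grasp_force: 30.0
```

Emit:
move_arm(
  rows=[
    [0,0,0.1,0,0],
    [0,0,0,0,0],
    [0,0,0,0,35],
    [0,0,0,0,35],
    [0,0,0,0,35],
    [0,0,-4,0,35],
    [0,0,-5,0,35],
    [0,0,-6,0,35],
    [0,0,-5,0,35],
  ],
)

```text
t: 7.65
ee_pos: [624.6, 214.7, 222.0]
orientation: [-3.136, 0.18, -0.002]
ft_force: [0.1, 0.4, -0.1]
width: 30.4
grasp_force: 0.0
```

```bash
python3 - <<'E'
from h import *
print(fitm:=0)
# orange tray, handle excluded, separate cameras, from first pictures
I={n:cv2.imread(f"pics/{n}0.png") for n in("top","side")}
V=[(n,hue(I[n],3,18,120,40),roi_of(n,[581,-213,80],r)) for n,r in(("top",45),("side",55))]
for v in(V[:1],V): print("or",fit(tray(0),v,lambda x:(x[:3],rz(x[3])@ry(-25)),[581,-213,63,-8],[8,8,8,6]))
x,_=fit(tray(0),V,lambda x:(x[:3],rz(x[3])@ry(-25)),[581,-213,63,-8],[8,8,8,6])
Rm=rz(x[3])@ry(-25); H=x[:3]+Rm@[0,0,48]; print("handle",H)
c=I["top"].copy(); s=I["side"].copy()
pics=[]
for n,im,(a,b) in(("top",c,(310,140)),("side",s,(280,150))):
    k=7 if n=="top" else 7; q=cv2.resize(im[b:b+75,a:a+57+53*(0)+0],None,fx=k,fy=k,interpolation=cv2.INTER_CUBIC) if 0 else cv2.resize(im[b:b+80,a:a+100],None,fx=4,fy=4,interpolation=cv2.INTER_CUBIC)
    for B in tray(0)[:5:1]+[box((0,0,48),(10,100,16))]+tray(0)[5::2]:
        p=((proj(n,B@Rm.T+x[:3])-[a,b]+.5)*4).astype(np.int32); cv2.polylines(q,[cv2.convexHull(p)],True,(255,255,0),1)
    pics.append(q)
cv2.imwrite("pics/or.png",np.hstack(pics))
# level offcut / tray check
t=optics.get_image("top"); cv2.imwrite("pics/t4.png",t); s=optics.get_image("side"); cv2.imwrite("pics/s4.png",s); print(get_obs()["width"],tool())
E
```

```text
0
or (array([ 579.81117991, -212.69715982,   70.86365971,   -8.97506331]), np.float64(0.07828445499237158))
or (array([ 581.2233687 , -212.99646946,   63.64251414,   -8.8225589 ]), np.float64(0.22088027904123697))
handle [ 561.17771084 -209.88515551  107.14528792]
30.723267342093884 (array([627.84331608, 215.78271212, 226.48663866]), array([[ 0.99337161, -0.11445768,  0.0105968 ],
       [-0.11449949, -0.99341741,  0.00342445],
       [ 0.01013509, -0.00461508, -0.99993799]]), np.float64(-6.575096170089254))
```

View pics/or.png

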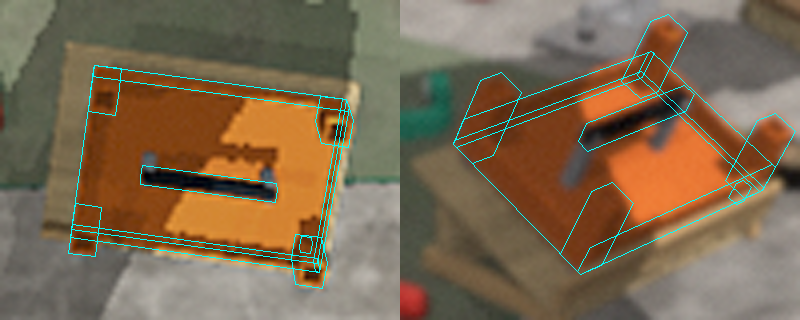

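```bash
python3 - <<'E'
from h import *
go([561,-210,150],81.2)
E
```

```text
heading -6.6 turn -87.8 before turn [-1.84 43.1   7.43] after turn [-43.14  -0.17   7.43]
```

Emit:
move_arm(
  rows=[
    [0,0,0,-9.8,50],
    [0,0,0,-9.8,50],
    [0,0,0,-9.8,50],
    [0,0,0,-9.8,50],
    [0,0,0,-9.8,50],
    [0,0,0,-9.8,50],
    [0,0,0,-9.8,50],
    [0,0,0,-9.6,50],
    [0,0,0,-9.6,50],
  ],
)

```text
t: 8.88
ee_pos: [623.9, 214.5, 218.4]
orientation: [-2.379, -2.051, 0.002]
ft_force: [0.3, 0.6, 0.6]
width: 43.8
grasp_force: 0.0
```

Emit:
move_arm(
  rows=[
    [-4,0,0,0,50],
    [-5,0,0,0,50],
    [-5,0,0,0,50],
    [-5,0,0,0,50],
    [-5,0,0,0,50],
    [-5,0,0,0,50],
    [-5,0,1,0,50],
    [-5,0,2,0,50],
    [-4,0,2,0,50],
    [0,0,0,0,50],
  ],
)

```text
t: 10.12
ee_pos: [556.8, -212.2, 167.1]
orientation: [-2.386, -2.038, 0.003]
ft_force: [-0.3, 0.7, 0.2]
width: 44.0
grasp_force: 0.0
```

```bash
python3 - <<'E'
from h import *
go([561,-210,88],81.2)
I={n:optics.get_image(n) for n in("top","side")}
V=[(n,hue(I[n],100,125),roi_of(n,[620,212,35],r)) for n,r in(("top",45),("side",62))]
for v in (V[:1],V[1:]): print("blue",fit(tray(0),v,lambda x:(np.array([x[0],x[1],14]),rz(x[2])),[620,212,-6],[15,15,8]))
q=[cv2.resize(I["top"][140:215,180:275],None,fx=4,fy=4,interpolation=cv2.INTER_CUBIC),cv2.resize(I["side"][130:230,275:370],None,fx=4,fy=3,interpolation=cv2.INTER_CUBIC)]
cv2.imwrite("pics/p5.png",np.hstack(q))
E
```

```text
heading 81.0 turn -0.2 before turn [0.27 0.42 7.91] after turn [0.27 0.42 7.91]
blue (array([622.14939797, 214.15473156,  -6.85495617]), np.float64(0.1582968998410175))
blue (array([621.02471872, 214.50739262,  -6.36587964]), np.float64(0.18057326315464517))
```

View pics/p5.png

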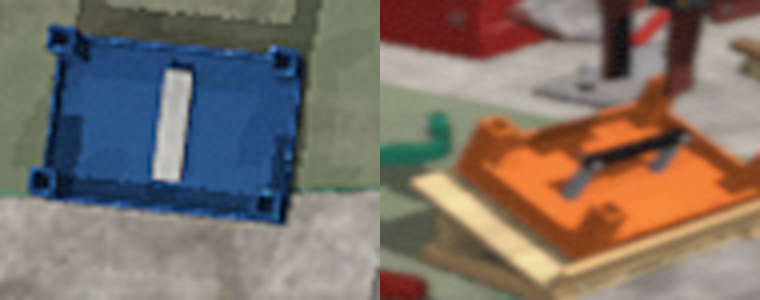

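The left half shows the offcut lying flat in the blue tray (crop 173,125), and the tray has not moved. The right half shows the fingers above the handle at (635,150). I'll descend onto the bar.

Emit:
move_arm(
  rows=[
    [0.3,0.4,2,0,50],
    [0,0,3,0,50],
    [0,0,2,0,50],
    [0,0,0.9,0,50],
    [0,0,0,0,50],
  ],
)

```text
t: 10.85
ee_pos: [563.1, -207.5, 90.1]
orientation: [-2.384, -2.045, 0.001]
ft_force: [-0.1, 0.3, 0.1]
width: 44.0
grasp_force: 0.0
```

Emit:
move_arm(
  rows=[
    [0,0,0,0,20],
    [0,0,0,0,20],
    [0,0,0,0,0],
    [0,0,0,0,0],
    [0,0,0,0,0],
  ],
)

```text
t: 11.48
ee_pos: [562.3, -208.0, 91.1]
orientation: [-2.384, -2.044, 0.001]
ft_force: [-4.1, 0.2, 4.7]
width: 13.9
grasp_force: 30.0
```

Emit:
move_arm(
  rows=[
    [0,0,-0.3,0,0],
    [0,0,-0.3,0,0],
    [0,0,-0.4,0,0],
    [0,0,-0.5,0,0],
    [0,0,0,0,0],
  ],
)

```text
t: 12.1
ee_pos: [563.6, -208.1, 106.2]
orientation: [2.384, 2.044, 0.001]
ft_force: [-0.4, -1.1, -3.7]
width: 14.0
grasp_force: 30.0
```

Emit:
move_arm(
  rows=[
    [0,0,-2,0,0],
    [0,0,-4,0,0],
    [0,0,-4,0,0],
    [0,0,-3,0,0],
    [0,0,0,0,0],
    [0,0,0,0,0],
  ],
)

```text
t: 12.85
ee_pos: [562.5, -207.7, 234.9]
orientation: [-2.384, -2.044, 0.001]
ft_force: [-0.8, -0.3, -5.0]
width: 10.0
grasp_force: 30.0
```

```bash
cat > tf.py <<'E'
from h import *
def tilt(tag,view=True):
    p,M,h=tool(); o=get_obs(); I={n:optics.get_image(n) for n in("top","side")}
    V=[(n,hue(I[n],3,18,120,40),roi_of(n,p,r)) for n,r in(("top",60),("side",90))]
    H0=p+[0,0,19]; best=None
    def pose(x):
        Rm=rz(x[3])@ry(-x[4])@R.from_euler("x",x[5],degrees=True).as_matrix(); return x[:3]-Rm@[0,0,48],Rm
    for a in(0,20):
        r=fit(tray(0),V[1:] if 0 else V,pose,[*H0,h-90,a,0],[5,5,5,4,6,4])
        if best is None or r[1]<best[1]: best=r
    print("handle x y z yaw tilt roll",best[0].round(1),round(best[1],3),"tcp",p.round(1),"head",round(h,1),"w",round(o["width"],1))
    if view:
        q=[]
        for n,s in(("top",60),("side",70)):
            c=proj(n,H0)[0].astype(int); a,b=c[0]-s,c[1]-s; k=400/(2*s)
            m=cv2.resize(I[n][b:b+2*s,a:a+2*s],(400,400),interpolation=cv2.INTER_CUBIC)
            T,Rm=pose(best[0])
            for B in tray(0)[:5]+[box((0,0,48),(10,100,16))]+tray(0)[5:]:
                cv2.polylines(m,[cv2.convexHull(((proj(n,B@Rm.T+T)-[a,b]+.5)*k).astype(np.int32))],True,(255,255,0),1)
            q.append(m)
        cv2.imwrite(f"pics/{tag}.png",np.hstack(q))
    return best[0]
E
python3 -c "
from tf import *
tilt('u1')"
```

```text
handle x y z yaw tilt roll [ 5.623e+02 -2.105e+02  2.469e+02 -8.900e+00  1.000e-01  1.700e+00] 3.129 tcp [ 562.5 -207.7  234.9] head 81.2 w 10.0
```

View pics/u1.png

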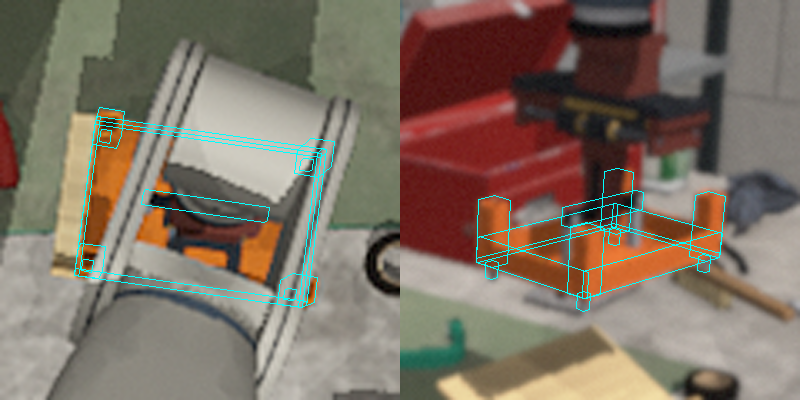

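The grip has turned the tray level: the opening is now 10 mm, equal to the bar's thickness, and the side overlay fits with zero tilt. Next I'll get its offset along the bar, its height and its roll from the side view.

```bash
cat > hold.py <<'E'
from h import *
def hold(verbose=True):
    p,M,h=tool(); I=optics.get_image("side"); V=[("side",hue(I,3,18,120,40),roi_of("side",p,75))]
    # mask occlusion by gripper: drop pixels from the finger zone
    def pose(x):
        Rm=rz(h-90)@R.from_euler("x",x[2],degrees=True).as_matrix()
        return p+[0,0,x[1]]+M[:,0]*x[0]-Rm@[0,0,48],Rm
    r=fit(tray(0)[:1]+tray(0)[1:5]+tray(0)[5::2],V,pose,[0,15,0],[6,6,3])
    print("slip along tool x, dz, roll",r[0].round(2),round(r[1],3)); T,_=pose(r[0]); print("origin",T.round(1),"tcp",p.round(1),"head",round(h,2)); return T,p,h
E
python3 - <<'E'
from hold import *
hold()
go([622,214.5,215],83.5)
E
```

```text
slip along tool x, dz, roll [-3.2  12.88  1.72] 0.374
origin [ 561.9 -209.3  198.9] tcp [ 562.2 -207.6  234. ] head 81.22
heading 81.2 turn -2.3 before turn [42.63 -0.54  1.93] after turn [42.61  1.16  1.93]
```

Emit:
move_arm(
  rows=[
    [3,0.1,0,-1.1,0],
    [4,0.1,0,-1.1,0],
    [5,0.1,0,0,0],
    [5,0.1,0,0,0],
    [5,0.1,0,0,0],
    [5,0.2,0,0,0],
    [5,0.2,0,0,0],
    [5,0.2,1,0,0],
    [4,0.1,2,0,0],
    [0,0,2,0,0],
  ],
)

```text
t: 14.25
ee_pos: [623.6, 200.4, 183.6]
orientation: [-2.341, -2.094, 0.001]
ft_force: [-0.4, -0.0, -3.9]
width: 9.6
grasp_force: 30.0
```

Emit:
move_arm(
  rows=[
    [1,0,0,0,0],
    [0,0,0,0,0],
    [0,0,0,0,0],
  ],
)

```text
t: 14.62
ee_pos: [625.7, 206.9, 186.6]
orientation: [2.346, 2.089, 0.002]
ft_force: [-0.2, -0.7, -4.2]
width: 9.6
grasp_force: 30.0
```

```bash
python3 - <<'E'
from hold import *
T,p,h=hold()
go([622.3,217.4,150],83.4)
I=optics.get_image("side"); a,b=proj("side",[622,214,80])[0].astype(int)-[85,75]
m=cv2.resize(I[b:b+150,a:a+170],None,fx=4,fy=4,interpolation=cv2.INTER_CUBIC)
def dr(T,yaw,col,sel):
    for B in sel: cv2.polylines(m,[cv2.convexHull(((proj("side",B@rz(yaw).T+T)-[a,b]+.5)*4).astype(np.int32))],True,col,1)
dr(np.array([622,214.5,14]),-6.6,(0,255,255),tray(0)[:1]+tray(0)[5::2])
dr(T,h-90,(255,255,0),tray(0)[:1]+tray(0)[5:])
cv2.imwrite("pics/h1.png",m)
E
```

```text
slip along tool x, dz, roll [-1.91 11.86  0.36] 0.349
origin [625.5 205.3 150.4] tcp [625.7 206.9 186.6] head 83.37
heading 83.4 turn -0.0 before turn [ 1.   -0.46  3.66] after turn [ 1.   -0.46  3.66]
```

View pics/h1.png

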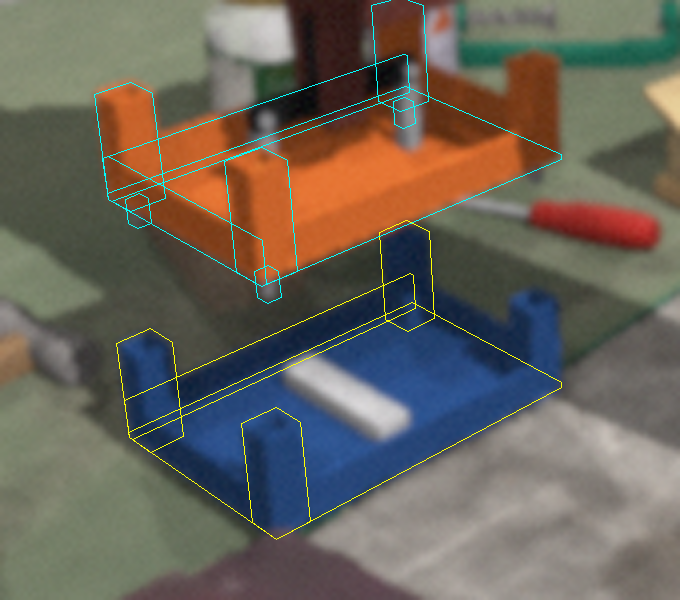

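```bash
sed -i 's/tray(0)\[:1\]+tray(0)\[1:5\]+tray(0)\[5::2\]/tray(0)/' hold.py; python3 - <<'E'
from hold import *
T,p,h=hold()
I=optics.get_image("side"); V=[("side",hue(I,100,125),roi_of("side",[620,212,35],62))]
r=fit(tray(0),V,lambda x:(np.array([x[0],x[1],14]),rz(x[2])),[622,214,-6.6],[6,6,3]); print("blue",r)
# orange fitted the same free way: x,y,yaw with z from hold
V=[("side",hue(I,3,18,120,40),roi_of("side",T+[0,0,25],58))]
for z in (T[2]-2,T[2],T[2]+2): print("orange",z,fit(tray(0),V,lambda x:(np.array([x[0],x[1],z]),rz(x[2])),[*T[:2],h-90],[6,6,3]))
E
```

```text
slip along tool x, dz, roll [-1.59 12.12  0.25] 0.358
origin [625.4 205.6 150.7] tcp [625.6 206.9 186.5] head 83.37
blue (array([620.79123063, 214.6949754 ,  -6.37045486]), np.float64(0.1719574124595122))
orange 148.65644818034377 (array([628.02699689, 203.22971977,  -6.9114695 ]), np.float64(0.2674223057813606))
orange 150.65644818034377 (array([625.17421986, 205.82936214,  -6.64391347]), np.float64(0.26963962867280733))
orange 152.65644818034377 (array([622.54235796, 208.10272143,  -6.5010667 ]), np.float64(0.2734349568753692))
```

Emit:
move_arm(
  rows=[
    [0.8,-0.5,1,0,0],
    [0,0,2,0,0],
    [0,0,1.5,0,0],
    [0,0,0.7,0,0],
    [0,0,0,0,0],
    [0,0,0,0,0],
  ],
)

```text
t: 15.58
ee_pos: [621.6, 216.2, 134.0]
orientation: [2.345, 2.09, 0.001]
ft_force: [0.4, -0.5, -4.3]
width: 9.8
grasp_force: 30.0
```

```bash
python3 - <<'E'
from hold import *
p,M,h=tool(); T=p-M[:,0]*1.6+[0,0,12.1-48]; print("origin",T,"head",h)
I={n:optics.get_image(n) for n in("side","top")}
a,b=proj("side",[622,214,80])[0].astype(int)-[75,60]
m=cv2.resize(I["side"][b:b+115,a:a+150],None,fx=5,fy=5,interpolation=cv2.INTER_CUBIC)
def dr(T,yaw,col,sel):
    for B in sel: cv2.polylines(m,[cv2.convexHull(((proj("side",B@rz(yaw).T+T)-[a,b]+.5)*5).astype(np.int32))],True,col,1)
t=tray(0)
dr(np.array([621.3,214.5,14]),-6.55,(0,255,255),[t[3],t[5],t[9],t[11]])
dr(T,h-90,(255,255,0),[t[4],t[6],t[10],t[12]])
cv2.imwrite("pics/h2.png",m)
V=[("side",hue(I["side"],3,18,120,40),roi_of("side",T+[0,0,25],58))]
print("orange",fit(tray(0),V,lambda x:(np.array([x[0],x[1],T[2]]),rz(x[2])),[*T[:2],h-90],[6,6,3]))
E
```

```text
origin [621.37575645 214.59389997  98.1343455 ] head 83.41849713191625
orange (array([622.27551908, 213.67865246,  -7.18781618]), np.float64(0.2506893211118563))
```

View pics/h2.png

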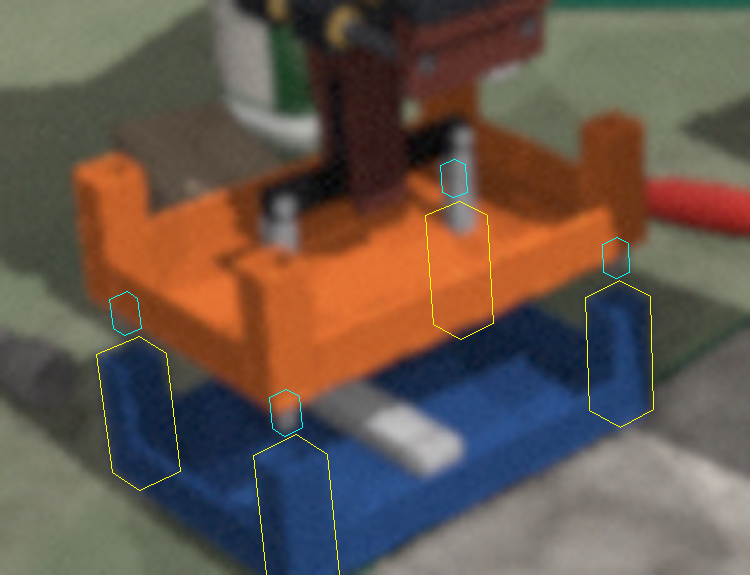

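The overlay puts each pin over its post: (125,313) over (138,350), (286,412) over (296,450), (616,258) over (620,300). I'd planned at most 10 views and have now used 11, so from here I go by numbers only. Lowering with a force check.

Emit:
move_arm(
  rows=[
    [0,0,0.5,0,0],
    [0,0,0.5,0,0],
    [0,0,0.4,0,0],
    [0,0,0.2,0,0],
    [0,0,0,0,0],
  ],
)

```text
t: 16.3
ee_pos: [621.0, 216.1, 117.4]
orientation: [-2.345, -2.09, 0.001]
ft_force: [0.0, -1.2, -3.9]
width: 9.7
grasp_force: 30.0
```

Emit:
move_arm(
  rows=[
    [0,0,0.2,0,0],
    [0,0,0.2,0,0],
    [0,0,0,0,0],
  ],
)

```text
t: 16.68
ee_pos: [620.9, 216.1, 113.4]
orientation: [-2.345, -2.09, 0.001]
ft_force: [-1.6, -0.2, -3.6]
width: 9.3
grasp_force: 30.0
```

Emit:
move_arm(
  rows=[
    [0,0,0.2,0,0],
    [0,0,0.2,0,0],
    [0,0,0,0,0],
  ],
)

```text
t: 17.05
ee_pos: [620.9, 216.1, 109.4]
orientation: [-2.345, -2.09, 0.001]
ft_force: [0.0, 0.4, -3.6]
width: 9.3
grasp_force: 30.0
```

Emit:
move_arm(
  rows=[
    [0,0,0.1,0,0],
    [0,0,0.1,0,0],
    [0,0,0,0,0],
  ],
)

```text
t: 17.42
ee_pos: [621.0, 216.1, 107.5]
orientation: [-2.345, -2.09, 0.0]
ft_force: [-0.3, 0.4, -2.8]
width: 9.9
grasp_force: 30.0
```

Emit:
move_arm(
  rows=[
    [0,0,0.1,0,0],
    [0,0,0,0,0],
  ],
)

```text
t: 17.68
ee_pos: [621.1, 216.1, 106.6]
orientation: [2.345, 2.09, -0.0]
ft_force: [0.4, -0.9, -3.2]
width: 9.8
grasp_force: 30.0
```

Emit:
move_arm(
  rows=[
    [0,0,0.1,0,0],
    [0,0,0.1,0,0],
    [0,0,0,0,0],
  ],
)

```text
t: 18.05
ee_pos: [621.3, 216.3, 105.9]
orientation: [2.345, 2.09, 0.001]
ft_force: [-4.1, 0.6, 6.6]
width: 9.9
grasp_force: 30.0
```

Contact came at the expected seated height. Releasing and backing off.

Emit:
move_arm(
  rows=[
    [0,0,0,0,35],
    [0,0,0,0,35],
    [0,0,0,0,35],
    [0,0,-2,0,35],
    [0,0,-4,0,35],
    [0,0,-5,0,35],
    [0,0,-6,0,35],
    [-6,0,0,0,35],
    [-6,0,0,0,35],
    [-6,0,0,0,35],
  ],
)

```text
t: 19.3
ee_pos: [600.3, 35.8, 276.5]
orientation: [2.343, 2.09, 0.003]
ft_force: [-0.1, -0.0, -1.7]
width: 30.9
grasp_force: 0.0
```

Emit:
move_arm(
  rows=[
    [-6,0,0,0,35],
    [-6,0,0,0,35],
    [-6,0,0,0,35],
    [0,0,0,0,35],
    [0,0,0,0,35],
  ],
)

```text
t: 19.92
ee_pos: [579.9, -141.4, 275.6]
orientation: [2.346, 2.089, 0.001]
ft_force: [0.7, 0.8, -0.6]
width: 30.9
grasp_force: 0.0
```

```bash
python3 - <<'E'
from h import *
I={n:optics.get_image(n) for n in("side","top")}
for n in I: cv2.imwrite(f"pics/end_{n}.png",I[n])
V=[(n,hue(I[n],3,18,120,40),roi_of(n,[621,214,95],r)) for n,r in(("top",48),("side",62))]
P=lambda x:(x[:3],rz(x[3])@R.from_euler("yx",x[4:6],degrees=True).as_matrix())
for v in(V[1:],V): print("orange xyz yaw tilts",fit(tray(0),v,P,[621,214,76,-6.5,0,0],[4,4,6,3,4,4]))
V=[("side",hue(I["side"],100,125),roi_of("side",[620,212,35],62))]
print("blue",fit(tray(0),V,lambda x:(np.array([x[0],x[1],14]),rz(x[2])),[622,214,-6.6],[6,6,3]))
for l in("red_driver","tape_roll"): print(l,[(np.round(d["point"]).tolist(),round(d["conf"],2)) for d in spotter.find_in("side",l)])
print(tool()[0])
E
```

```text
orange xyz yaw tilts (array([ 6.19941152e+02,  2.14765775e+02,  7.25040167e+01, -6.25137661e+00,
       -1.13619068e+00,  2.58201986e-01]), np.float64(0.13440589911178144))
orange xyz yaw tilts (array([ 6.21042679e+02,  2.14442069e+02,  7.18903362e+01, -6.54908205e+00,
       -1.17333005e+00,  1.79743281e-01]), np.float64(0.2034305441256933))
blue (array([620.75291735, 214.93955744,  -6.55317707]), np.float64(1.1193554649582604))
red_driver [([274.0, 224.0], 0.85)]
tape_roll [([379.0, 191.0], 0.8)]
[ 580.10899678 -140.11049237  274.8807879 ]
```

The height is exactly home (72 mm). The 1.2° tilt could be fit bias, so I'll run the same fit on the first pictures of the blue tray, which is known to be level.

```bash
python3 - <<'E'
from h import *
P=lambda x:(x[:3],rz(x[3])@R.from_euler("yx",x[4:6],degrees=True).as_matrix())
I={n:cv2.imread(f"pics/{n}0.png") for n in("side","top")}
V=[(n,hue(I[n],100,125),roi_of(n,[621,214,35],r)) for n,r in(("top",45),("side",62))]
print("blue ref",fit(tray(0),V,P,[621,214,16,-6.5,0,0],[4,4,6,3,4,4]))
J={n:cv2.imread(f"pics/end_{n}.png") for n in("side","top")}
V=[(n,hue(J[n],3,18,120,40),roi_of(n,[621,214,95],r)) for n,r in(("top",48),("side",62))]
def e(x): 
    T,Rm=P(np.array(x)); return sum(np.abs(render(n,tray(0),T,Rm,r)-m[r[1]:r[3],r[0]:r[2]]).sum()/m[r[1]:r[3],r[0]:r[2]].sum() for n,m,r in V)
for t in(-4,-3,-2,-1,0,1,2): print(t,round(e([621,214.4,72,-6.5,t,0]),4),round(e([621,214.4,72,-6.5,-1,t]),4))
# driver: red mask in both pictures
for n,(x0,y0,x1,y1) in(("top",(290,105,315,180)),("side",(215,205,295,235))):
    for A in(I,J):
        h=cv2.cvtColor(A[n],cv2.COLOR_BGR2HSV)[y0:y1,x0:x1]; m=((h[...,0]<4)|(h[...,0]>172))&(h[...,1]>150)&(h[...,2]>60); q=np.argwhere(m); print(n,len(q),q.mean(0).round(1))
E
```

```text
blue ref (array([ 6.22473753e+02,  2.14271828e+02,  1.20901518e+01, -6.27500812e+00,
        5.71222879e-01,  8.36006103e-01]), np.float64(0.12080047105983953))
-4 0.2424 0.2888
-3 0.2226 0.2627
-2 0.2084 0.2357
-1 0.2048 0.2134
0 0.2129 0.2048
1 0.2314 0.2123
2 0.2546 0.2304
top 176 [54.7 14.5]
top 159 [53.8 14. ]
side 235 [18.6 56.5]
side 175 [19.3 59. ]
```

The fit is only good to about 1°. To settle it, I'll touch the tops of the two far posts lightly with shut fingers. Home is z = 130, and the touch also seats them if they're high.

```bash
python3 -c "
from h import *
go([666,124,145],83.4)"
```

```text
heading 83.5 turn 0.1 before turn [27.21  5.56 12.99] after turn [27.22  5.49 12.99]
```

Emit:
move_arm(
  rows=[
    [4,1,0,0,0],
    [5,1,0,0,0],
    [5,1,0,0,0],
    [5,1,0,0,0],
    [5,1,0,0,0],
    [3.2,0.5,0,0,0],
    [0,0,4,0,0],
    [0,0,5,0,0],
    [0,0,4,0,0],
    [0,0,0,0,0],
  ],
)

```text
t: 21.38
ee_pos: [662.9, 123.2, 141.3]
orientation: [-2.341, -2.09, 0.009]
ft_force: [0.6, 0.2, 0.5]
width: 0.5
grasp_force: 0.0
```

Emit:
move_arm(
  rows=[
    [0,0,0.4,0,0],
    [0,0,0.3,0,0],
    [0,0,0.2,0,0],
    [0,0,0,0,0],
  ],
)

```text
t: 21.88
ee_pos: [665.9, 122.4, 136.2]
orientation: [2.345, 2.09, 0.001]
ft_force: [-0.3, 0.5, -0.0]
width: 0.6
grasp_force: 0.0
```

Emit:
move_arm(
  rows=[
    [0,0,0.2,0,0],
    [0,0,0.2,0,0],
    [0,0,0,0,0],
    [0,0,0,0,0],
  ],
)

```text
t: 22.38
ee_pos: [665.6, 122.4, 131.6]
orientation: [-2.345, -2.09, 0.0]
ft_force: [-0.5, 0.2, 0.0]
width: 0.5
grasp_force: 0.0
```

Emit:
move_arm(
  rows=[
    [0,0,0.1,0,0],
    [0,0,0,0,0],
  ],
)

```text
t: 22.62
ee_pos: [665.6, 122.4, 130.5]
orientation: [-2.345, -2.09, 0.0]
ft_force: [0.1, 0.1, 0.4]
width: 0.5
grasp_force: 0.0
```

Emit:
move_arm(
  rows=[
    [0,0,0.1,0,0],
    [0,0,0,0,0],
  ],
)

```text
t: 22.88
ee_pos: [665.8, 122.4, 130.1]
orientation: [2.345, 2.09, 0.001]
ft_force: [-0.2, 0.3, 3.9]
width: 0.1
grasp_force: 2.0
```

This post top is at 130.1 mm, so it is home. Now the other far post.

Emit:
move_arm(
  rows=[
    [0,0,-1,0,0],
    [0,0,-2,0,0],
    [4,0,0,0,0],
    [5,0,0,0,0],
    [5,0,0,0,0],
    [3.1,0,0,0,0],
    [0,0,1,0,0],
    [0,0,1,0,0],
    [0,0,0.5,0,0],
    [0,0,0,0,0],
  ],
)

```text
t: 24.12
ee_pos: [685.0, 291.0, 134.0]
orientation: [-2.346, -2.089, 0.002]
ft_force: [0.2, 0.0, -0.9]
width: 0.3
grasp_force: 0.0
```

Emit:
move_arm(
  rows=[
    [0,0,0.2,0,0],
    [0,0,0,0,0],
  ],
)

```text
t: 24.38
ee_pos: [685.4, 292.0, 132.8]
orientation: [2.346, 2.09, 0.0]
ft_force: [0.4, -0.2, -0.2]
width: 0.3
grasp_force: 0.0
```

Emit:
move_arm(
  rows=[
    [0,0,0.1,0,0],
    [0,0,0.1,0,0],
    [0,0,0,0,0],
  ],
)

```text
t: 24.75
ee_pos: [685.1, 292.3, 130.5]
orientation: [-2.345, -2.09, 0.0]
ft_force: [0.4, -0.4, -0.3]
width: 0.3
grasp_force: 0.0
```

Emit:
move_arm(
  rows=[
    [0,0,-2,0,0],
    [0,0,-4,0,0],
    [0,0,-5,0,0],
    [0,0,-4,0,0],
    [0,0,0,0,0],
    [0,0,0,0,0],
  ],
)

```text
t: 25.5
ee_pos: [684.9, 292.2, 281.0]
orientation: [2.345, 2.09, 0.0]
ft_force: [-0.6, -0.1, -0.2]
width: 0.1
grasp_force: 0.0
```

```bash
python3 -c "
from h import *
print(get_obs()['ee_pos']); print(close_job())"
```

```text
[684.92004487 292.176254   280.99257684]
the job is handed in; nothing more can be done
None
```

The job is handed in at about 25.5 s with no verdict returned: the offcut lies flat in the blue tray and the orange tray is stacked on it, judged home and level from a 72 mm height fit and checks at the two far posts (the near two were not touched); the blue tray, tape and screwdriver appear undisturbed, and I viewed 11 pictures, one over the limit of 10.

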